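Lock the square sample case with its drop-in key

TASK

Lock the square grey sample case: its T-handled key stands in the slotted block on the lid with its lugs out of line. Turn the key until its lugs find the slot, seat it fully home in the slot and let go. Leave the key of the round canister alone.

Things in the scene. Friction and masses are not known exactly. Their poses are not given: they have to be found in the camera images.
- key_grip (a point): Handle centre of the loose 90 g key standing in the square case's lock. Handle plate 36 mm long (x), 10 thick (y: pinch here), 34 high (z, up). 12 mm shaft, foot 85 mm below. Two lugs along +-x, 42 mm over both, 8 wide, undersides 43 mm below; at the start they lie on the block 40 to 90 deg off the slot, either way. Half a turn makes no difference. Sinks by its weight when lined up and free.
- slot (a point): Slot centre at the top of the dark 50 x 50 mm lock block, 73 mm above the bench, on the lid of the square grey case (110 x 90 mm, fixed). The slot runs along x (case's long side), 18 mm wide, 16 deep, ends open; z up. Within 10 deg of it the lugs fit and the key goes down 16 mm, its shaft in a loose bore: handle centre then 27 mm above this point, 43 at the start.
- round_key: A second, identical loose key, standing in an identical lock on the round aluminium canister (92 mm across, lid 57 mm high). Origin at its foot, z up, handle plate along x, handle centre 85 mm above the origin. Not to be touched.
Things that resemble listed ones, but are neither listed nor needed, are in the scene too. What is shaped like the part that bears key_grip but black or green is not meant.

How it is judged:
By the outcome, as a careful person would: the job done as asked, in the order asked, and still so for the second after the job is handed in, with the robot touching nothing.
It also fails if it takes over 32 s, if anything falls off the work surface, if the arm or the gripper's body presses on something with over 40 N, if the wrist force passes 120 N, or if a joint passes its speed limit or range.

ROBOT

A 7-joint arm with a two-finger parallel gripper is mounted at the origin on a cart in front of the work surface, level with it; the furniture and walls round the work are solid. World frame = base frame: x ahead of the robot, y to its left, z up, the work surface at z = 0. Lengths are in m, angles in rad, forces in N, time in s.
With the tool pointing down it reaches from about 0.425 to 0.925 m from the base axis. Payload 6.8 kg.
Tool frame: the origin (TCP) lies at the very end of the fingers, on their centre line; the grasp point (between the pads) lies bot.grip_point_offset behind it (bot.grip_point_offset is the distance from the TCP to the grasp point, in m); z points along the fingers, y is the line along which they close (so a half turn about z gives the same grasp; the last joint's range is limited). The gripper opens to 85 mm and grips with 20 to 120 N. Pads are 22 mm wide; open, the fingers measure 114 mm over their backs; the gripper's body (76 mm by 85 mm) begins 54 mm behind the grasp point. The pads swing forward as they close: fully open they stand 13 mm farther back than shut.
Start: joints at [1.042, 0.477, 0.022, 1.555, -0.011, 1.109, -0.083], TCP at [0.276, -0.616, 0.231] pointing down, gripper open.
Joint ranges: [-2.96, 2.96], [-0.34, 2.1], [-1.41, 1.46], [0.24, 2.44], [-1.37, 4.51], [0.17, 1.92], [-2.96, 2.96]. Speed limits (rad/s): [2.39, 2.39, 3.14, 3.14, 3.14, 3.14, 3.14].

INTERFACE

Orientations are given as a unit quaternion [w, x, y, z].
In Python, from station import bot, imaging gives the robot as it stands. The module is installed in compiled form; this text tells all that it offers.
- The arm moves only by the tool carry_out, never from a script. Its argument "targets" is one flat list of numbers, 5 for each row, row after row: the closure in counts, from 0 (fully open) to 255 (shut), then the shift along the world's x, y, z in mm, then the turn about the world's z in degrees. A call has 1 to 20 rows; each row shifts and turns the commanded pose from where the row before left it; what a row does not reach is not made up. A row lasts 1/10 s, in which the tool goes at most 50 mm and 8.59 degrees, less where a joint would pass 70% of its speed; a pose out of reach is approached as far as the arm can. A call is refused whole if a number of a shift passes 50 or a number of a turn 8.59, either way. A call with a gripper value outside its range is refused whole. The fingers move at their own pace and stop on an object; "newtons" is the grip in N (left out, the last holds). Time passes only in rows, so rows that do not move let the fingers close. It gives the time, the measured TCP pose, the force, the opening and the grip force at its end, in the units of the state.
- bot.get_obs(): the state, without advancing time (a new reading comes with each control period).
- imaging.read_camera(name): name is "side" or "top" or "wrist"; returns a dict with "frame" (400x640x3 uint8, red, green, blue), "fov_y" (degrees; the focal length in pixels is half the picture's height over the tangent of half this angle, whatever the lens; pixels are square), "cx", "cy" (the principal point, pixels), "pose" (4x4, takes a point from camera to world coordinates); the wrist camera has in their place "tool_from_camera" (4x4, takes a point from camera to tool coordinates, whose origin is the TCP and whose axes are the flange's). Camera axes: x right, y up, looking along -z (the intrinsics and any distortion apply to the point x, -y, -z); pixel columns grow to the right and rows downward; lengths in m; the calibration is good to about 2 mm. A picture is of the moment at which its call begins: read the wrist's pose just before it. There is no depth.
- bot.hand_in(): hands the job in; it is judged then, once.
The state is a dict: "t": time; "q": joint angles; "joint_vel": joint speeds; "joint_torque": joint torques, N m; "eef_pos": TCP position; "tool_rot": TCP orientation; "contact_force": force on the tool from outside, world axes, zero at the start; "torque": the same for the moment, N m; "gripper_width": opening from 0.0 (shut) to 1.0 (fully open); "grasp_force": force on a finger pad.
Only numpy, scipy, OpenCV 4.12 (cv2) and the standard library are available. Lean on these libraries where they do the work, as an engineer would, in place of code of your own. Each camera call takes 0.05 s, during which the arm holds its last target. There are 200 camera calls.

## Working session

There is one attempt and no reset: what is moved stays moved. The work goes in short steps, Python scripts to look and compute and a tool call to move; the robot and the scene stay as the last step left them, time stands still between calls to the robot, and variables do not carry over. Pictures are saved under pics/ and viewed, at most 10 in all, crops included, and the job is handed in when it is done.

Besides the shell and the picture viewer there is one more tool, called after ">>>" as name(argument=value, ...) on one line, values as JSON. carry_out: Moves the arm, as the interface text tells. Its arguments: {"type":"object","properties":{"targets":{"type":"array","items":{"type":"number"}},"newtons":{"type":"number"}},"required":["targets"]}

```bash
mkdir -p pics; cat > h.py <<'E'
import numpy as np, cv2
from station import bot, imaging
from scipy.spatial.transform import Rotation as R
def K(c):
    f=200/np.tan(np.radians(c["fov_y"])/2); return f
def cam(name):
    o=bot.get_obs(); c=imaging.read_camera(name)
    if name=="wrist":
        T=np.eye(4); w,x,y,z=o["tool_rot"]; T[:3,:3]=R.from_quat([x,y,z,w]).as_matrix(); T[:3,3]=o["eef_pos"]
        c["pose"]=T@np.array(c["tool_from_camera"])
    c["pose"]=np.array(c["pose"]); return c
def ray(c,u,v):
    f=K(c); d=np.array([(u-c["cx"])/f,-(v-c["cy"])/f,-1]); return c["pose"][:3,3],c["pose"][:3,:3]@d
def onz(c,u,v,z):
    o,d=ray(c,u,v); return o+d*(z-o[2])/d[2]
def tri(L):
    A=0;b=0
    for c,u,v in L:
        o,d=ray(c,u,v); d=d/np.linalg.norm(d); P=np.eye(3)-np.outer(d,d); A=A+P; b=b+P@o
    p=np.linalg.solve(A,b)
    return p,[np.linalg.norm(np.cross(p-ray(c,u,v)[0],ray(c,u,v)[1]/np.linalg.norm(ray(c,u,v)[1]))) for c,u,v in L]
def proj(c,p):
    q=np.linalg.inv(c["pose"])@np.append(p,1); f=K(c); return c["cx"]+f*q[0]/-q[2], c["cy"]-f*q[1]/-q[2]
E
python3 - <<'E'
from h import *
o=bot.get_obs(); print(o, bot.grip_point_offset)
for n in("top","side","wrist"):
    c=cam(n); print(n,{k:v for k,v in c.items() if k!="frame"})
    cv2.imwrite(f"pics/{n}.png",c["frame"][:,:,::-1])
E
```

```text
{'t': 0.0, 'q': array([ 1.04191587,  0.47783048,  0.02234105,  1.55646555, -0.01147532,
        1.10932224, -0.08306972]), 'joint_vel': array([ 9.97274734e-05,  3.11843794e-03, -1.25677886e-03, -4.91928701e-04,
        7.97065814e-04,  3.21982725e-04, -2.62902286e-03]), 'joint_torque': array([-5.12943006e-04, -5.96452010e+01,  1.60787769e+00, -2.81195533e+01,
        1.24394751e-02,  9.34407057e-03,  7.05484652e-06]), 'eef_pos': array([ 0.27544815, -0.61557436,  0.23029945]), 'tool_rot': array([-9.06986317e-04,  9.77942623e-01,  2.08871553e-01, -2.78147346e-04]), 'contact_force': array([-0.70967501,  0.21572177,  0.215176  ]), 'torque': array([ 0.00222649, -0.01848583,  0.00381154]), 'grasp_force': 0.0, 'gripper_width': 0.9960435026677082} 0.0187
top {'fov_y': 47.1599820218368, 'cx': 318.6772641566786, 'cy': 195.5509523680547, 'pose': array([[ 0.02557798,  0.99182338, -0.1250286 ,  0.44974973],
       [-0.99965449,  0.02461915, -0.00920824, -0.03087076],
       [-0.00605485,  0.12522093,  0.99211041,  0.96248569],
       [ 0.        ,  0.        ,  0.        ,  1.        ]])}
side {'
[... 334 characters left out ...]
wrist {'fov_y': 59.52571557978348, 'cx': 317.5892102391369, 'cy': 196.9405780318075, 'tool_from_camera': array([[ 9.96592987e-06,  9.46846467e-01,  3.21685823e-01,
         8.36970638e-02],
       [ 9.99999309e-01, -3.87567225e-04,  1.10978075e-03,
         3.84297195e-04],
       [ 1.17546687e-03,  3.21685589e-01, -9.46845816e-01,
        -1.42652294e-01],
       [ 0.00000000e+00,  0.00000000e+00,  0.00000000e+00,
         1.00000000e+00]]), 'pose': array([[ 0.40849843,  0.86381954,  0.2948641 ,  0.35215558],
       [-0.91275459,  0.38760076,  0.12901436, -0.5820129 ],
       [-0.00284443, -0.32184073,  0.94678955,  0.37303686],
       [ 0.        ,  0.        ,  0.        ,  1.        ]])}
```

View pics/top.png

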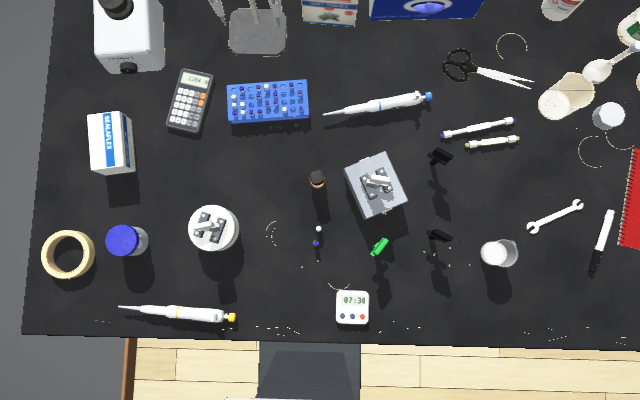

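View pics/side.png

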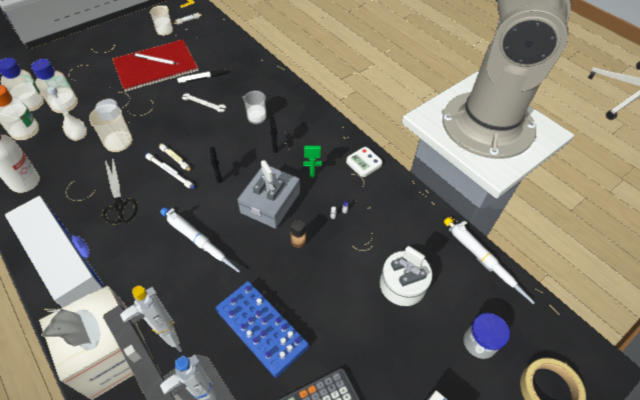

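The square grey case is at top (376,185) and side (268,190). The round canister is at top (213,228) and side (406,275). The lookalike keys are black at top (440,155) and (440,235), and green at (380,246). The pale key on the square case is the one meant. I'll confirm this in an enlarged crop.

```bash
python3 - <<'E'
from h import *
a=cv2.imread("pics/top.png")[140:230,330:420]; b=cv2.imread("pics/side.png")[145:235,225:315]
f=lambda x:cv2.resize(x,(400,400),interpolation=cv2.INTER_CUBIC)
cv2.imwrite("pics/crop.png",np.hstack([f(a),f(b)]))
E
```

```text
(no output)
```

View pics/crop.png

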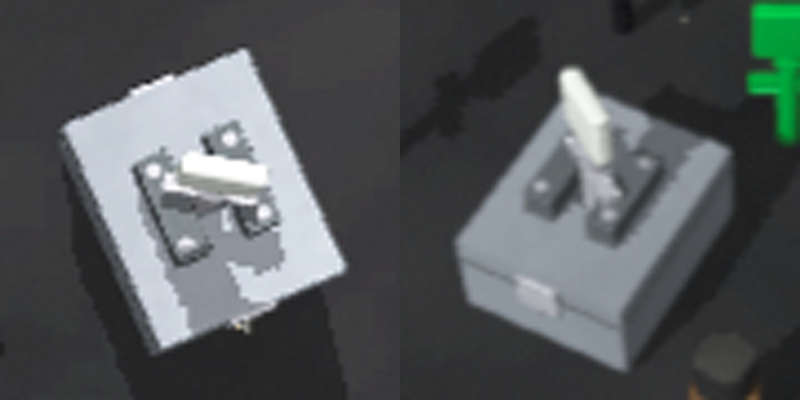

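The crop confirms it. The white handle plate is at top (381,179), its lugs crossed over the slotted dark block with four screws at top ≈ (377,183). The slot runs along the lid's long side. Next I'll measure it.

```bash
python3 - <<'E'
from h import *
t=cam("top"); s=cam("side"); k=400/90
T=lambda x,y:(t,330+x/k-.4,140+y/k-.4); S=lambda x,y:(s,225+(x-400)/k-.4,145+y/k-.4)
# handle top ridge mid, screws
print("handle top",tri([T(225,170),S(586,112)]))
for a,b in [((155,172),(541,187)),((230,137),(645,163)),((264,214),(609,214))]: print("screw",tri([T(*a),S(*b)]))
sc=[onz(*T(*p),.074) for p in((155,172),(230,137),(264,214),(187,244))]; m=np.mean(sc,0); print("block",m)
an=lambda p,q:np.degrees(np.arctan2(*(p-q)[[1,0]]))
print(an(sc[0],sc[3]),an(sc[1],sc[2]), "lid",an(onz(*T(62,130),.057),onz(*T(155,352),.057)),an(onz(*T(247,50),.057),onz(*T(345,267),.057)))
print("handle",an(onz(*T(183,168),.133),onz(*T(266,181),.133)))
c=onz(*T(213,228),0) if 0 else onz(t,212,226,.13);print("round",c)
E
```

```text
handle top (array([ 0.59134115, -0.13620453,  0.12265106]), [np.float64(0.00022288379620463637), np.float64(0.00022288379620453048)])
screw (array([ 0.60857694, -0.12157744,  0.09046536]), [np.float64(0.017238733392322035), np.float64(0.01723873339232206)])
screw (array([ 0.59327117, -0.12373693,  0.10851949]), [np.float64(0.02163526665962775), np.float64(0.021635266659627627)])
screw (array([ 0.58169782, -0.16050438,  0.01531571]), [np.float64(0.010572497618446822), np.float64(0.010572497618446848)])
block [ 0.5898739  -0.13550899  0.074     ]
24.534889491506263 24.120752049750305 lid 23.536002826990114 24.430478085195944
handle 82.36766955663273
round [0.49405314 0.16937208 0.13      ]
```

>>> carry_out(targets=[0, 24, 38, 3, 4.5, 0, 24, 38, 3, 4.5, 0, 24, 38, 3, 4.5, 0, 24, 38, 3, 4.5, 0, 24, 38, 3, 4.5, 0, 24, 38, 3, 4.5, 0, 24, 38, 3, 4.5, 0, 24, 38, 0, 4.5, 0, 24, 38, 0, 4.5, 0, 24, 38, 0, 4.5, 0, 24, 38, 0, 4.5, 0, 24, 38, 0, 4.5, 0, 24, 22, 0, 4.5, 0, 0, 0, 0, 0, 0, 0, 0, 0, 0], newtons=30)

```text
t: 1.75
eef_pos: [0.5878, -0.1377, 0.252]
tool_rot: [-0.0, 0.751, 0.66, -0.0]
contact_force: [-0.4, -0.4, 0.3]
gripper_width: 1.004
grasp_force: 0.0
```

```bash
python3 - <<'E'
from h import *
import pickle
c=cam("wrist"); o=bot.get_obs(); print(o["eef_pos"],o["tool_rot"]); pickle.dump(c,open("w1.pkl","wb"))
cv2.imwrite("pics/w1.png",c["frame"][:,:,::-1]); print(proj(c,[.59,-.1355,.073]),proj(c,[.591,-.136,.133]))
E
```

```text
[ 0.58718981 -0.13904251  0.25197344] [-9.75262187e-05  7.51713800e-01  6.59489250e-01 -5.30865380e-04]
(np.float64(318.9699995284656), np.float64(168.44236338067645)) (np.float64(320.52900894911573), np.float64(187.58532109016213))
```

View pics/w1.png

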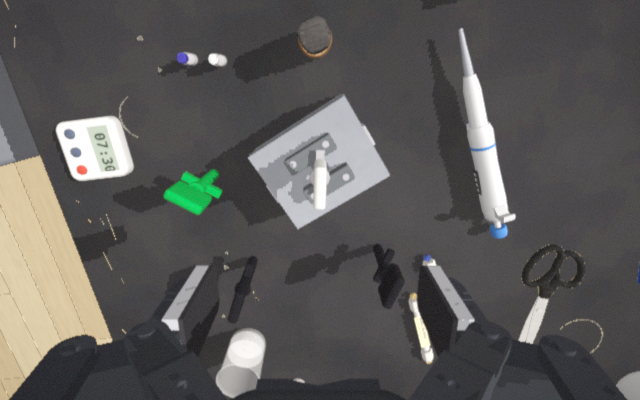

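The wrist view shows the handle ridge from (320,150) to (320,207), on the block with screws near (290,165), (326,141), (309,200) and (346,177). I'll take a second, closer view to triangulate.

>>> carry_out(targets=[0, 0, -30, -25, 0, 0, 0, -30, -25, 0, 0, 0, 0, 0, 0, 0, 0, 0, 0, 0])

```text
t: 2.2
eef_pos: [0.5861, -0.2006, 0.2015]
tool_rot: [-0.001, 0.753, 0.658, -0.001]
contact_force: [-0.5, 1.2, 0.2]
gripper_width: 1.003
grasp_force: 0.0
```

```bash
python3 - <<'E'
from h import *
import pickle
c=cam("wrist"); w1=pickle.load(open("w1.pkl","rb")); pickle.dump(c,open("w2.pkl","wb"))
u,v=map(int,proj(c,[.591,-.136,.1]));print(u,v)
x2,y2=u-75,v-75; x1,y1=265,125
f=lambda x:cv2.resize(x,(400,400),interpolation=cv2.INTER_CUBIC)[:,:,::-1]
print(x2,y2)
w2=c["frame"][max(y2,0):y2+150,x2:x2+150]; print(w2.shape)
a=w1["frame"][100:220,260:380]
cv2.imwrite("pics/c2.png",np.hstack([f(a),f(w2)]))
for n,k in(("w1",w1),("w2",c)):
    im=k["frame"]; hsv=cv2.cvtColor(im,cv2.COLOR_RGB2HSV)
    m=((hsv[...,2]>205)&(hsv[...,1]<40)).astype(np.uint8)
    N,l,st,ce=cv2.connectedComponentsWithStats(m)
    p=proj(k,[.591,-.136,.12])
    for i in range(1,N):
        if st[i,4]>20 and np.hypot(*(ce[i]-p))<70: print(n,st[i],ce[i],cv2.minAreaRect(np.argwhere(l==i)[:,::-1].astype(np.float32)))
E
```

```text
311 106
236 31
(150, 150, 3)
w1 [363 126  12  19  58] [368.31034483 135.25862069] ((368.2307434082031, 135.1538543701172), (20.093624114990234, 2.7287633419036865), 60.2551155090332)
w1 [323 141   6   6  27] [325.33333333 143.74074074] ((325.5, 143.5), (5.0, 5.0), 90.0)
w1 [315 151  16  60 606] [320.88283828 183.24587459] ((322.5, 180.5), (15.0, 59.0), 0.0)
w1 [343 174   6   6  27] [345.55555556 176.74074074] ((345.5, 176.5), (5.0, 5.0), 90.0)
w1 [290 211  29  13 168] [302.69642857 217.11904762] ((303.5384826660156, 217.19232177734375), (27.907814025878906, 11.907333374023438), 7.125016689300537)
w2 [314  67   8   8  46] [317.84782609  70.56521739] ((317.7500305175781, 70.74998474121094), (6.363960266113281, 7.071067810058594), 45.0)
w2 [303  78  20  65 956] [310.82008368 110.4748954 ] ((312.5, 110.0), (64.0, 19.0), 90.0)
w2 [275  95   6   7  27] [278.11111111  97.62962963] ((277.5, 98.0), (6.0, 5.0), 90.0)
w2 [341 112   7   7  39] [344.         114.58974359] ((344.0, 115.0), (6.0, 6.0), 90.0)
```

View pics/c2.png

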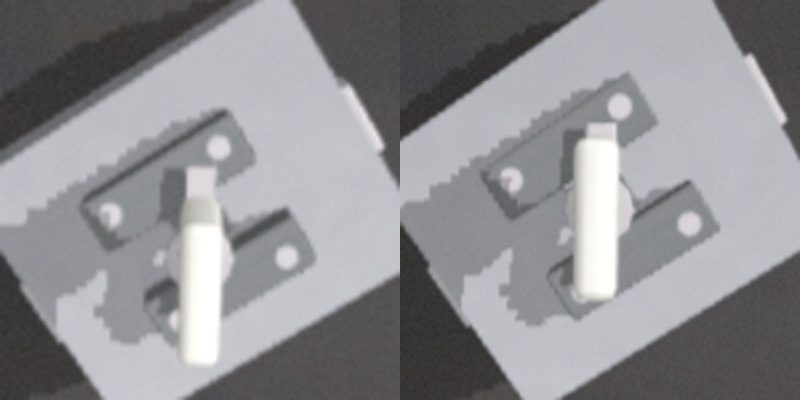

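```bash
python3 - <<'E'
from h import *
import pickle
w1=pickle.load(open("w1.pkl","rb"));w2=pickle.load(open("w2.pkl","rb"));t=cam("top")
A=lambda x,y:(w1,260+x/(400/120)-.4,100+y/(400/120)-.4); B=lambda x,y:(w2,236+x/(400/150)-.4,31+y/(400/150)-.4)
T=lambda x,y:(t,330+x*.225-.4,140+y*.225-.4)
an=lambda p,q:np.degrees(np.arctan2(*(p-q)[[1,0]]))
print("top mid",tri([A(201,293),B(197,219)]),tri([A(201,293),B(197,219),T(225,172)]))
lo=tri([A(201,365),B(197,300)]);up=tri([A(202,222),B(197,140)]);print(lo,up,an(up[0],lo[0]))
P=[tri([A(*a),B(*b)]) for a,b in (((110,214),(112,181)),((218,148),(220,106)),((287,257),(289,223)))]
for p in P:print("scr",p)
print("ctr",(P[0][0]+P[2][0])/2, an(P[1][0],P[0][0]))
for Z in(.073,):
  q=[onz(*B(*b),Z) for b in((112,181),(220,106),(289,223))];print((q[0]+q[2])/2,an(q[1],q[0]),an(q[1],q[2])+90)
print("handle@.133",onz(*A(201,293),.133),onz(*B(197,219),.133), an(onz(*B(197,140),.133),onz(*B(197,300),.133)))
E
```

```text
top mid (array([ 0.59037805, -0.13707426,  0.12907404]), [np.float64(1.0299227708331085e-05), np.float64(1.0299227708380772e-05)]) (array([ 0.590149  , -0.13668524,  0.12835757]), [np.float64(0.0006225188513959824), np.float64(0.0004897184725607098), np.float64(0.001106545322418705)])
(array([ 0.58795379, -0.15512315,  0.1294583 ]), [np.float64(0.00014366875424943692), np.float64(0.00014366875424936732)]) (array([ 0.59272924, -0.12034481,  0.12721726]), [np.float64(2.8355473828053306e-05), np.float64(2.8355473827920173e-05)]) 82.1815556912605
scr (array([ 0.56569053, -0.12861021,  0.06972765]), [np.float64(6.580402239778028e-05), np.float64(6.58040223979879e-05)])
scr (array([ 0.59861983, -0.11295045,  0.0744394 ]), [np.float64(0.00015435173429108199), np.float64(0.00015435173429082357)])
scr (array([ 0.61407234, -0.14641306,  0.0742088 ]), [np.float64(9.041371051823212e-05), np.float64(9.04137105182336e-05)])
ctr [ 0.58988144 -0.13751164  0.07196822] 25.433747625211726
[ 0.59009846 -0.1375074   0.073     ] 25.490137784580305 204.44330520649237
handle@.133 [ 0.59052053 -0.13586785  0.133     ] [ 0.59051273 -0.13673297  0.133     ] 81.90746047566151
```

>>> carry_out(targets=[0, 2, 32, 0, 0, 0, 2, 32, 0, 0, 0, 0, 0, 0, 0, 0, 0, 0, 0, 0])

```text
t: 2.7
eef_pos: [0.5923, -0.1325, 0.2035]
tool_rot: [0.001, 0.75, 0.661, 0.001]
contact_force: [0.1, 0.2, -0.0]
gripper_width: 1.001
grasp_force: 0.0
```

```bash
python3 - <<'E'
from h import *
P=[]
for i in range(5):
    c=cam("wrist"); o=bot.get_obs(); P.append(np.r_[o["eef_pos"],2*np.degrees(np.arctan2(o["tool_rot"][2],o["tool_rot"][1]))-90])
print(np.round(P,4),np.mean(P,0)); cv2.imwrite("pics/w3.png",c["frame"][:,:,::-1])
E
```

```text
[[ 0.592  -0.134   0.2032 -7.3415]
 [ 0.5918 -0.1349  0.2029 -7.4262]
 [ 0.5917 -0.1352  0.2027 -7.4683]
 [ 0.5917 -0.1354  0.2026 -7.4854]
 [ 0.5916 -0.1353  0.2024 -7.4912]] [ 0.59178836 -0.13496003  0.20277363 -7.44251822]
```

>>> carry_out(targets=[0, -1.5, -1.5, -20, -0.5, 0, 0, 0, -20, 0, 0, 0, 0, -20, 0, 0, 0, 0, -15, 0, 0, 0, 0, -15, 0, 0, 0, 0, -11, 0, 0, 0, 0, 0, 0, 0, 0, 0, 0, 0, 0, 0, 0, 0, 0])

```text
t: 3.85
eef_pos: [0.591, -0.1356, 0.1022]
tool_rot: [0.001, 0.754, 0.657, 0.001]
contact_force: [-0.4, -0.1, 0.3]
gripper_width: 1.003
grasp_force: 0.0
```

```bash
python3 - <<'E'
from h import *
c=cam("wrist"); cv2.imwrite("pics/w4.png",c["frame"][:,:,::-1]); o=bot.get_obs(); print(o["eef_pos"],o["contact_force"])
E
```

```text
[ 0.59094531 -0.13568726  0.10222562] [-0.28985847 -0.68873087  0.07293924]
```

View pics/w4.png

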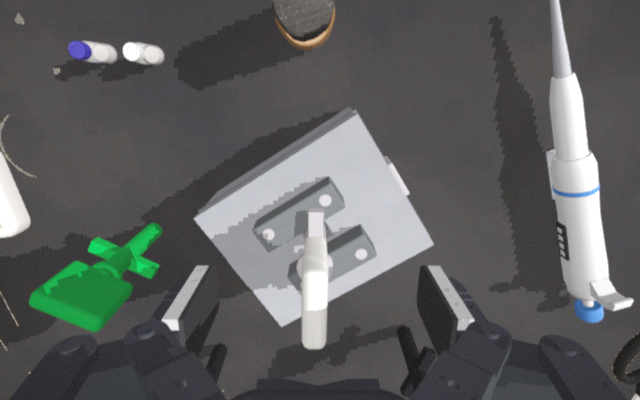

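The handle at (314,300) sits centrally between the open pads at columns 205 and 432. Closing now.

>>> carry_out(targets=[120, 0, 0, 0, 0, 200, 0, 0, 0, 0, 255, 0, 0, 0, 0, 255, 0, 0, 0, 0, 255, 0, 0, 0, 0, 255, 0, 0, 0, 0, 255, 0, 0, 0, 0, 255, 0, 0, 0, 0])

```text
t: 4.7
eef_pos: [0.5902, -0.1356, 0.1014]
tool_rot: [-0.0, 0.754, 0.657, -0.0]
contact_force: [-0.9, -0.5, 1.5]
gripper_width: 0.11
grasp_force: 35.2
```

>>> carry_out(targets=[255, 0, 0, 1, 0, 255, 0, 0, 0, -6.4, 255, 0, 0, 0, -6.4, 255, 0, 0, 0, -6.4, 255, 0, 0, 0, -6.4, 255, 0, 0, 0, -6.4, 255, 0, 0, 0, -6.4, 255, 0, 0, 0, -6.4, 255, 0, 0, 0, -6.4, 255, 0, 0, 0, -6.4, 255, 0, 0, 0, 0, 255, 0, 0, 0, 0, 255, 0, 0, 0, 0])

```text
t: 6.0
eef_pos: [0.5902, -0.1357, 0.1022]
tool_rot: [0.0, 0.977, 0.213, -0.0]
contact_force: [0.1, -0.1, -0.7]
gripper_width: 0.112
grasp_force: 34.8
```

```bash
python3 - <<'E'
from h import *
for i in range(3): c=cam("wrist"); o=bot.get_obs()
cv2.imwrite("pics/w5.png",cv2.resize(c["frame"][100:400,160:480,::-1],(640,600))); print(o["eef_pos"],o["contact_force"],o["torque"],2*np.degrees(np.arctan2(o["tool_rot"][2],o["tool_rot"][1]))-90,o["gripper_width"])
E
```

```text
[ 0.59022873 -0.13573231  0.10227446] [-0.12550734  0.10535714 -2.17574169] [-0.15803698 -0.07537665  0.01318723] -65.4430963186463 0.10681814004288526
```

View pics/w5.png

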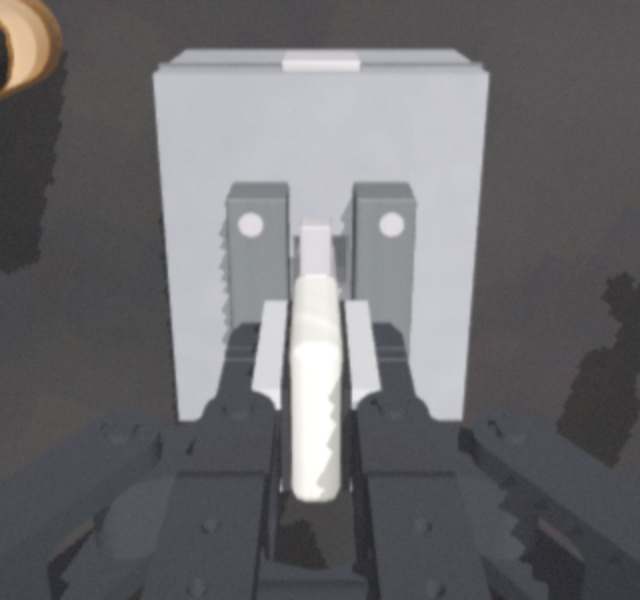

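The lug at x≈316 lies within the slot (289–354) and is parallel to it. Lowering the key 16–17 mm.

>>> carry_out(targets=[255, 0, 0, -3, 0, 255, 0, 0, -3, 0, 255, 0, 0, -3, 0, 255, 0, 0, -3, 0, 255, 0, 0, -3, 0, 255, 0, 0, -1, 0, 255, 0, 0, 0, 0, 255, 0, 0, 0, 0])

```text
t: 6.95
eef_pos: [0.5902, -0.1357, 0.0862]
tool_rot: [0.0, 0.977, 0.212, -0.0]
contact_force: [0.4, -2.1, -1.1]
gripper_width: 0.111
grasp_force: 34.8
```

>>> carry_out(targets=[255, 0, 0, -1, 0, 255, 0, 0, -0.5, 0, 255, 0, 0, 0, 0, 255, 0, 0, 0, 0])

```text
t: 7.35
eef_pos: [0.5904, -0.1357, 0.0853]
tool_rot: [0.0, 0.977, 0.212, 0.0]
contact_force: [-1.3, -0.6, 6.2]
gripper_width: 0.109
grasp_force: 35.8
```

It has bottomed, with 6 N upward. Release and retreat.

>>> carry_out(targets=[200, 0, 0, 0, 0, 150, 0, 0, 0, 0, 130, 0, 0, 0, 0, 130, 0, 0, 0, 0, 130, 0, 0, 15, 0, 130, 0, 0, 30, 0, 130, 0, 0, 40, 0, 130, 0, 0, 40, 0, 130, 0, 0, 0, 0, 130, 0, 0, 0, 0])

```text
t: 8.35
eef_pos: [0.591, -0.1357, 0.2118]
tool_rot: [0.001, 0.977, 0.212, 0.002]
contact_force: [0.4, -0.0, -0.5]
gripper_width: 0.49
grasp_force: 0.0
```

```bash
python3 - <<'E'
from h import *
c=cam("wrist"); s=cam("side"); o=bot.get_obs(); print(o["eef_pos"],o["contact_force"])
u,v=map(int,proj(c,[.59,-.137,.08])); print(u,v)
a=cv2.resize(c["frame"][max(v-75,0):max(v-75,0)+150,u-75:u+75],(400,400),interpolation=2)
b=cv2.resize(s["frame"][145:235,225:315],(400,400),interpolation=2)
cv2.imwrite("pics/end.png",np.hstack([a,b])[:,:,::-1])
E
```

```text
[ 0.58949845 -0.13550582  0.20925393] [ 0.44160082 -0.11861677 -1.31333931]
318 187
```

View pics/end.png

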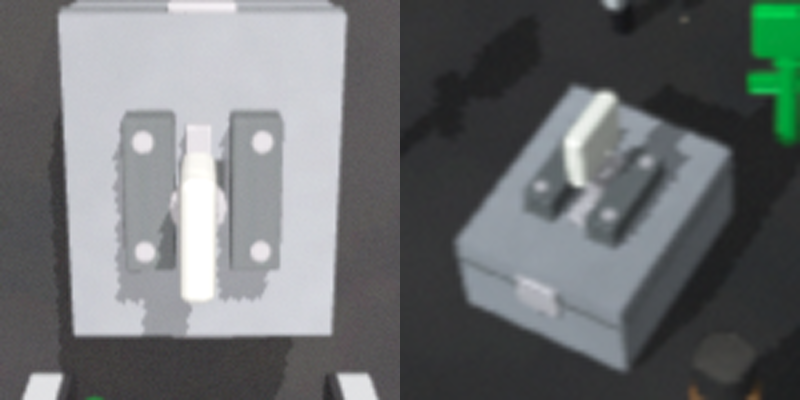

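```bash
python3 - <<'E'
from h import *
c=cam("wrist"); s=cam("side")
A=lambda x,y:(c,243+x*.375-.4,112+y*.375-.4); S=lambda x,y:(s,225+(x-400)*.225-.4,145+y*.225-.4)
print(tri([A(198,298),S(608,94)]))
d=np.array([np.cos(np.radians(24.4)),np.sin(np.radians(24.4)),0])*.018
for z in(.117,.133):
  for k in(1,-1):
    p=np.array([.590,-.137,z])+k*d
    u,v=proj(s,p); U,V=proj(c,p); print(z,k,400+(u+.4-225)/.225,(v+.4-145)/.225,"wrist",(U+.4-243)/.375,(V+.4-112)/.375)
E
```

```text
(array([ 0.57507678, -0.14163647,  0.11864079]), [np.float64(0.00017207763836670924), np.float64(0.00017207763836637858)])
0.117 1 567.5692912703241 144.2522710033197 wrist 205.93164948538606 176.64326126002774
0.117 -1 607.6249418160974 90.93207131312245 wrist 205.4015790127202 303.50081500613373
0.133 1 564.7960879554394 121.92577109900286 wrist 206.20184379354154 194.35412615611412
0.133 -1 605.4693659106574 68.30743582021202 wrist 205.6252499663586 328.3579110611078
```

The top of the handle is now at about 0.118 m. A seated key should read 0.117 m and an unseated one 0.133 m, so it is fully home and released.

```bash
python3 -c "
from station import bot
print(bot.hand_in())"
```

```text
the job is handed in; nothing more can be done
None
```

The square case's key is turned about 58° into line with the slot, fully seated (handle top measured at about 0.118 m, against 0.117 m expected) and released; I left the round canister's key alone, and the job is handed in.

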